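Fetch the measuring cup from behind the condiments

TASK

The orange measuring cup stands in the condiment rack behind the pepper mill and the soy-sauce bottle. Stand the mill and the bottle out of the way on the wooden tray, then take the cup and set it down gently, upright, in the middle of the kitchen scale's plate, and only then put the mill and the bottle back upright, each in the front bay it came from. Tip nothing over, and leave the spoon rest and the glass jar where they stand.

Things in the scene. Friction and masses are not known exactly. Their poses are not given: they have to be found in the camera images.
- mill: Pale wooden pepper mill, upright, 145 mm tall, 220 g: round foot 58 mm across, waisted body, and a cylindrical head 36 mm across from 94 to 138 mm above the underside (grip it there from above), topped by a 12 mm steel nut. Origin: centre of the underside; z up its axis. Starts centred in one of the rack's two front bays; which one varies.
- bottle: Amber glass soy-sauce bottle, upright, 130 mm tall, 260 g: round body 58 mm across up to 66 mm, shoulder sloping to a 28 mm neck, black cap 33 mm across from 94 to 130 mm above the underside (grip it there from above). Origin: centre of the underside; z up its axis. Starts centred in the rack's other front bay.
- cup: Orange plastic measuring cup, upright, open on top, 80 mm tall, 70 g, 58 mm across at the foot, 62 at the rim. A flat tab handle (18 mm wide, 75 to 79 mm up) juts along its +y to 71 mm from the axis. Origin: centre of the underside. Starts in the rack's rear bay, its axes within 0.05 rad of the rack's, handle over a tin: with the front bays empty, grip it across the rack's x.
- rack: Fixed wooden rack, 160 (x) by 163 mm (y). Origin: centre of underside; -x is its front, facing the robot. Floor top 8 mm up, rim 22, ribs 18 mm high. Two front bays, 74 mm square, centres x -38, y +38.5 and -38.5 mm. Rear bay, with the cup, centre x 38, y 0, between two spice tins fixed in the rack, 66 by 34 mm, tops 75 mm above the table, centres x 36, y +58 and -58 mm.
- tray: Fixed dark wooden tray on the table to one side of the rack (which side varies), for things cleared away. 222 mm (its x) by 132 mm (its y), rim 6 mm thick and 16 mm high, floor top 6 mm above the underside. Origin: centre of its underside.
- scale: White kitchen scale fixed on the table on the other side of the rack. Origin: on the table right under the centre of its round steel weighing plate, 128 mm across, whose top is 30 mm above the origin. The scale's body, 190 mm (x) by 140 mm (y), 20 mm high, is centred 20 mm from the origin towards -x, where the black display is.
- spoonrest: Bystander: loose white ceramic spoon rest with a blue middle, a shallow dish 94 mm across and 12 mm high with a short stub along its +y to 70 mm from the centre, beside the rack towards the back, on the side opposite the jar. Origin: centre of its underside. Not to be disturbed.
- jar: Bystander: loose glass jar with a steel lid, 68 mm across and 95 mm tall, beside the rack towards the back (side varies). Origin: centre of its underside. Not to be disturbed.
There are look-alikes about, which are no part of the job. Of the things like the cup, leave any that is pink, purple or turquoise; of the rest the larger one is meant.

How it is judged:
By the outcome, as a careful person would: the job done as asked, in the order asked, and still so for the second after the job is handed in, with the robot touching nothing.
It also fails if it takes over 128 s, if anything falls off the work surface, if the arm or the gripper's body presses on something with over 40 N, if the wrist force passes 120 N, or if a joint passes its speed limit or range.

ROBOT

A 6-joint arm with a two-finger parallel gripper is mounted at the origin on the work surface. World frame = base frame: x ahead of the robot, y to its left, z up, the work surface at z = 0. Lengths are in m, angles in rad, forces in N, time in s.
With the tool pointing down it reaches from about 0.375 to 0.975 m from the base axis. Payload 3.8 kg.
Tool frame: the origin (TCP) lies midway between the tips of the shut fingers; the grasp point (between the pads) lies 19 mm behind it; z points along the fingers, y is the line along which they close (so a half turn about z gives the same grasp; the last joint's range is limited). The gripper opens to 85 mm and grips with 20 to 120 N. Pads are 22 mm wide; open, the fingers measure 114 mm over their backs; the gripper's body (76 mm by 85 mm) begins 54 mm behind the grasp point. The pads swing forward as they close: fully open they stand 13 mm farther back than shut.
Start: joints at [1.075, 0.264, 1.604, -0, 1.274, -0.037], TCP at [0.299, 0.605, 0.231] pointing down, gripper open.
Joint ranges: [-2.63, 2.63], [-0.94, 2.18], [0.31, 2.57], [-1.31, 4.45], [0, 2.66], [-2.55, 2.55]. Speed limits (rad/s): [2.57, 2.57, 3.14, 3.14, 3.14, 3.14].

INTERFACE

Orientations are given as a rotation vector (axis times angle).
In Python, from workcell import bot gives the robot as it stands.
- The arm moves only by the tool servo_tool, never from a script. Its argument "series" is a list of rows, each a list of 7 numbers: the shift along the world's x, y, z in units of 0.15 m (1.0 is 0.15 m), then the turn, a rotation vector about the world's x, y, z in units of 180 degrees (1.0 is 180 degrees), then the closure, from 0 (fully open) to 1 (shut). A call has 1 to 20 rows; each row is the pose to reach, as a shift and turn from the pose commanded when the call began, turning the shorter way round; what a row does not reach only later rows make up. A row lasts 1/10 s, in which the tool goes at most 50 mm and 8.59 degrees, less where a joint would pass 70% of its speed; a pose out of reach is approached as far as the arm can. A call with a number of a shift or a turn outside -1 to 1 is refused whole. A call with a gripper value outside its range is refused whole. The fingers move at their own pace and stop on an object; "newtons" is the grip in N (left out, the last holds). Time passes only in rows, so rows that repeat a pose let the fingers close. It gives the time, the measured TCP pose, the force, the opening and the grip force at its end, in the units of the state.
- bot.read_state(): the state, without advancing time (a new reading comes with each control period).
- bot.read_camera(name): name is "side" or "top"; returns the picture (480x640x3 uint8, red, green, blue); there is no depth.
- bot.camera_info(name): a dict with "vertical_fov" (degrees; the focal length in pixels is half the picture's height over the tangent of half this angle, whatever the lens; pixels are square), "cx", "cy" (the principal point, pixels), "R" (3x3) and "t" (3): a world point X has camera coordinates R X + t. Camera axes: x right, y down, z forward; pixel columns grow to the right and rows downward; lengths in m; the calibration is good to about 2 mm. A picture is of the moment at which its call begins. camera_info takes no time and is no camera call.
- bot.finish_job(): hands the job in; it is judged then, once.
Trained networks look in the newest picture that a camera, given by its name, has taken for a name from the list of things; names that differ only in an ending like _2 or _b are one class to them, and where a whole thing is asked for, a point or a joint stands for the part that bears it (a point fixed in the world has none). Each returns a list of dicts, best first, with "score" (0 to 1); they miss things now and then, are a little off and sometimes report something else, mostly with a low value. They report only what shows in the picture. A call takes as long as a camera call. They do not tell look-alikes from the thing itself.
- bot.recognise(target, camera): "box" ([left, top, right, bottom] as shares, 0 to 1, of the picture: columns of its width, rows of its height, round what is visible of it).
- bot.trace(target, camera): "mask" (480x640 bool, what is visible of it) and "box" ([left, top, right, bottom] as shares, 0 to 1, of the picture: columns of its width, rows of its height, round what is visible of it).
- bot.mark_of(target, camera): "at" ([row, column] as shares, 0 to 1, of the picture: columns of its width, rows of its height: a listed point, or the origin of a listed thing).
The state is a dict: "time": time; "q": joint angles; "joint_vel": joint speeds; "joint_torque": joint torques, N m; "tool_pos": TCP position; "tcp_rot": TCP orientation; "wrist_force": force on the tool from outside, world axes, zero at the start; "torque": the same for the moment, N m; "width": opening from 0.0 (shut) to 1.0 (fully open); "grip_force": force on a finger pad.
Only numpy, scipy, OpenCV 4.12 (cv2) and the standard library are available. Lean on these libraries where they do the work, as an engineer would, in place of code of your own. Each camera call takes 0.05 s, during which the arm holds its last target. There are 200 camera calls.

## Working session

There is one attempt and no reset: what is moved stays moved. The work goes in short steps, Python scripts to look and compute and a tool call to move; the robot and the scene stay as the last step left them, time stands still between calls to the robot, and variables do not carry over. Pictures are saved under pics/ and viewed, at most 14 in all, crops included, and the job is handed in when it is done.

Besides the shell and the picture viewer there is one more tool, called after ">>>" as name(argument=value, ...) on one line, values as JSON. servo_tool: Moves the arm, as the interface text tells. Shifts and turns lie within -1 to 1; 1 stands for 0.15 m of shift or 180 degrees of turn. Its arguments: {"type":"object","properties":{"series":{"type":"array","items":{"type":"array","items":{"type":"number"}}},"newtons":{"type":"number"}},"required":["series"]}

```bash
mkdir -p pics; ls
cat > h.py <<'E'
import numpy as np, cv2
from workcell import bot
def cam(n):
    c=bot.camera_info(n); f=240/np.tan(np.radians(c['vertical_fov'])/2)
    return np.array([[f,0,c['cx']],[0,f,c['cy']],[0,0,1]]),np.array(c['R']),np.array(c['t']),c
def ray(n,u,v):
    K,R,t,_=cam(n); d=R.T@np.linalg.inv(K)@[u,v,1]; return -R.T@t,d
def atz(n,u,v,z):
    o,d=ray(n,u,v); return o+d*(z-o[2])/d[2]
def proj(n,X):
    K,R,t,_=cam(n); p=K@(R@np.array(X)+t); return p[:2]/p[2]
def two(a,b):
    (o1,d1),(o2,d2)=ray('top',*a),ray('side',*b)
    A=np.array([d1,-d2]).T; s=np.linalg.lstsq(A,o2-o1,rcond=None)[0]
    p,q=o1+s[0]*d1,o2+s[1]*d2; return (p+q)/2,np.linalg.norm(p-q)
E
python3 - <<'E'
from h import *
for n in('top','side'):
    im=bot.read_camera(n); cv2.imwrite(f'pics/{n}0.png',im[:,:,::-1]); 
    c=cam(n)[3]; print(n,c.keys(),c['vertical_fov'],c['cx'],c['cy'],-np.array(c['R']).T@c['t'])
    for k in 'mill bottle cup rack tray scale spoonrest jar'.split():
        print(k,[(round(r['score'],2),np.round(np.array(r['at'])[::-1]*[640,480],1).tolist()) for r in bot.mark_of(k,n)][:4],
          [(round(r['score'],2),np.round(np.array(r['box'])*[640,480,640,480]).tolist()) for r in bot.recognise(k,n)][:4])
print(bot.read_state())
E
```

```text
pics
top dict_keys(['vertical_fov', 'cx', 'cy', 'R', 't']) 45.27397192044173 318.0254224153421 239.88282349951905 [0.46736661 0.08861426 1.15271392]
mill [(0.95, [356.2, 279.2])] [(0.86, [344.0, 261.0, 370.0, 291.0]), (0.55, [292.0, 220.0, 378.0, 305.0])]
bottle [(0.75, [317.7, 283.0])] []
cup [(0.7, [390.3, 347.2]), (0.64, [124.9, 264.3]), (0.62, [335.1, 176.8]), (0.61, [384.9, 155.4])] [(0.88, [81.0, 240.0, 140.0, 279.0]), (0.8, [300.0, 222.0, 353.0, 257.0]), (0.72, [376.0, 141.0, 405.0, 174.0]), (0.69, [324.0, 159.0, 349.0, 195.0])]
rack [(0.94, [335.2, 263.9])] [(0.89, [292.0, 220.0, 376.0, 301.0])]
tray [(0.66, [209.5, 289.2])] [(0.98, [172.0, 227.0, 255.0, 353.0])]
scale [(0.58, [490.8, 292.3])] [(0.84, [451.0, 244.0, 542.0, 354.0])]
spoonrest [(0.91, [454.3, 188.8]), (0.54, [337.9, 263.5])] [(0.95, [432.0, 165.0, 488.0, 211.0])]
jar [(0.62, [247.5, 198.6])] [(0.74, [226.0, 177.0, 261.0, 212.0])]
side dict_keys(['vertical_fov', 'cx', 'cy', 'R', 't']) 52.80638948987722 312.9741519432489 233.87075238006742 [ 0.11781888 -0.35113971  0.80175094]
mill [(0.76, [318.1, 285.8])] [(0.82
[... 773 characters left out ...]
.0])]
{'time': 1.7, 'q': array([ 1.07507960e+00,  2.63904642e-01,  1.60398453e+00,  1.68021248e-05,
        1.27369764e+00, -3.69028136e-02]), 'joint_vel': array([-1.29999268e-03, -1.67022330e-03,  1.47126120e-03,  2.14645187e-04,
        5.96440500e-05,  2.24894408e-03]), 'joint_torque': array([ 1.60598018e-03, -5.15042210e+01, -3.67703640e+01, -1.87573221e-05,
        1.14161510e-03,  2.71744193e-05]), 'tool_pos': array([0.29894749, 0.60519452, 0.23128496]), 'tcp_rot': array([-7.14402694e-01, -3.05927205e+00, -1.54997470e-05]), 'wrist_force': array([0.50759466, 0.3393146 , 0.16365743]), 'torque': array([ 0.03179258, -0.03285128,  0.03372286]), 'grip_force': 0.0, 'width': 1.001078333129538}
```

View pics/top0.png

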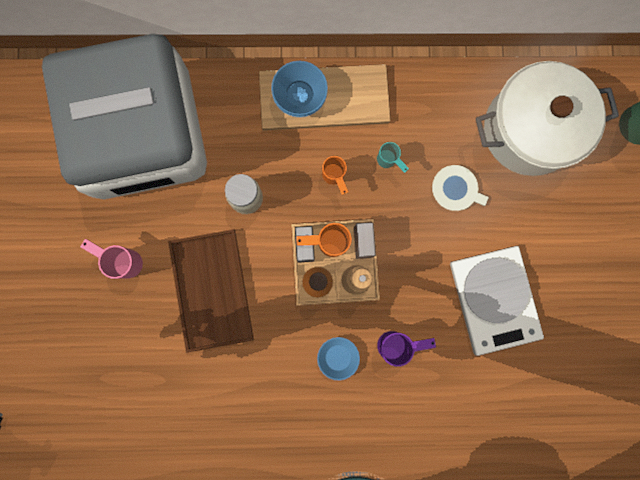

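View pics/side0.png

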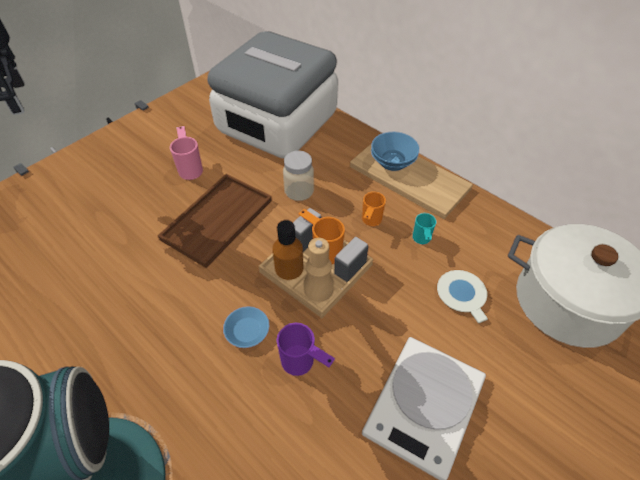

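The top view shows the bottle cap at (318,281) in the left front bay, the mill at (358,280) in the right front bay, the tray on the left at (210,290) and the scale on the right at (497,290), plate centre.
Candidates for the cup (top pixels):
- orange in the rack (334,240)
- small orange (335,170)
- turquoise (389,155)
- pink (119,262)
- purple (397,348)

I choose the orange one at (334,240), which is the larger of the two orange cups and stands in the rack. I'll check it in a close crop.

Run:
```python
from h import *
a=cv2.imread('pics/top0.png')[215:309,287:381]; b=cv2.imread('pics/side0.png')[195:319,250:380]
o=np.hstack([cv2.resize(a,(400,400),interpolation=cv2.INTER_CUBIC),cv2.resize(b,(400,382),interpolation=cv2.INTER_CUBIC)[:382].copy() if 0 else cv2.copyMakeBorder(cv2.resize(b,(400,382),interpolation=cv2.INTER_CUBIC),0,18,0,0,0)])
cv2.imwrite('pics/crop.png',o)
# two-view heights / positions
m={}
for n in('top','side'):
    for k in ('mill','bottle','cup','tray','scale','rack'):
        for r in bot.trace(k,n)[:5]:
            mk=r['mask'].astype(np.uint8); ys,xs=np.nonzero(mk)
            if len(xs)<30: continue
            rect=cv2.minAreaRect(np.stack([xs,ys],1).astype(np.float32))
            print(n,k,round(r['score'],2),len(xs),'c',xs.mean().round(1),ys.mean().round(1),'bb',xs.min(),ys.min(),xs.max(),ys.max(),'quad',cv2.boxPoints(rect).round(1).tolist() if k in('tray','scale','rack') else '')
```

```text
top mill 0.79 689 c 356.6 279.0 bb 342 265 371 293 quad 
top mill 0.38 4037 c 336.3 261.3 bb 293 219 379 304 quad 
top bottle 0.85 686 c 317.7 281.2 bb 304 267 332 296 quad 
top cup 0.95 1271 c 400.7 347.0 bb 377 331 435 366 quad 
top cup 0.65 500 c 390.4 155.5 bb 378 142 406 169 quad 
top cup 0.61 1076 c 329.7 239.5 bb 297 223 351 256 quad 
top cup 0.55 663 c 335.0 171.9 bb 322 156 347 193 quad 
top cup 0.35 4264 c 336.9 260.6 bb 292 219 379 304 quad 
top tray 0.83 7671 c 210.8 290.4 bb 169 230 253 351 quad [[167.39999389648438, 239.60000610351562], [236.0, 228.1999969482422], [254.6999969482422, 340.20001220703125], [186.10000610351562, 351.6000061035156]]
top scale 0.78 7016 c 496.5 299.7 bb 451 246 543 354 quad [[448.8999938964844, 261.0], [519.0, 242.39999389648438], [544.4000244140625, 337.79998779296875], [474.29998779296875, 356.5]]
top rack 0.67 4231 c 336.3 260.8 bb 292 219 379 304 quad [[290.5, 223.1999969482422], [374.20001220703125, 217.6999969482422], [379.70001220703125, 299.20001220703125], [295.8999938964844, 304.70001220703125]]
side mill 0.55 1443 c 317.7 271.2 bb 
[... 228 characters left out ...]
3 bb 170 126 201 178 quad 
side cup 0.65 1870 c 298.7 348.8 bb 276 322 333 374 quad 
side cup 0.61 990 c 326.5 231.0 bb 299 210 343 261 quad 
side tray 0.64 5378 c 214.3 219.2 bb 157 174 271 267 quad [[156.0, 236.0], [233.5, 158.5], [274.0, 199.0], [196.5, 276.5]]
side scale 0.94 10452 c 424.6 407.5 bb 361 337 484 479 quad [[356.79998779296875, 438.3999938964844], [408.79998779296875, 334.3999938964844], [497.20001220703125, 378.6000061035156], [445.20001220703125, 482.6000061035156]]
side rack 0.88 3365 c 322.2 268.5 bb 258 209 371 317 quad [[255.0, 268.70001220703125], [312.20001220703125, 198.8000030517578], [379.3999938964844, 253.8000030517578], [322.20001220703125, 323.70001220703125]]
```

View pics/crop.png

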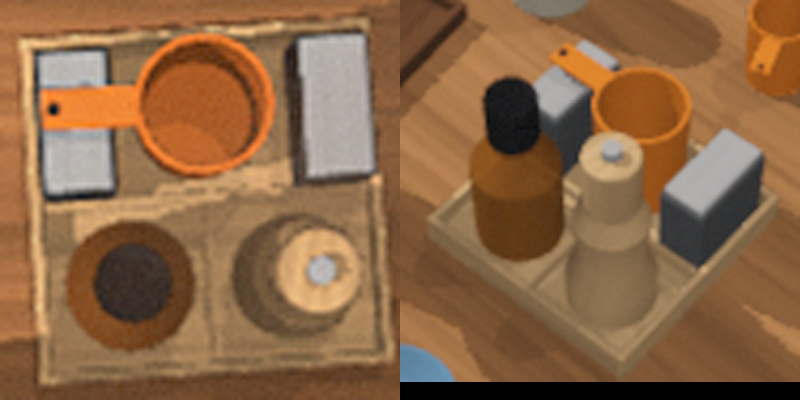

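The crop confirms the orange cup in the rear bay, with its handle towards the left tin. The bottle cap is at top (318,281), the mill nut at (362,278) and the cup rim centre at (335,239).

Run:
```python
from h import *
np.set_printoptions(precision=4,suppress=True)
for k,a,b in [('cap',(318.3,281.5),(286.1,224.9)),('nut',(362.4,278.5),(318.9,243)),('cup',(335.4,239.2),(328.3,229.7)),
 ('rackL',(296.4,305.2),(259.4,266.4)) ,('rackFR',(378.7,300.1),(321.5,315.1)),('rackBR',(373.95,219.7),(372.5,260.9))]:
    print(k,*two(a,b))
c=[atz('top',u-.5+.5,v,.022)[:2] for u,v in [(292.2,224.9),(373.95,219.7),(378.7,300.1),(296.4,305.2)]]
c=np.array(c); print('rack',c.mean(0),'yaw',np.degrees(np.arctan2(*((c[0]-c[3])+(c[1]-c[2]))[::-1])),np.linalg.norm(c[0]-c[1]),np.linalg.norm(c[0]-c[3]))
print('cup top', atz('top',335.4,239.2,.088), 'hole',atz('top',299.5,240.9,.087),'cap',atz('top',318.3,281.5,.138),'nut',atz('top',362.4,278.5,.153))
for k,z,q in [('tray',.016,[(169.5,242),(237.5,229.5),(252.5,339.5),(187,351.5)]),('scale',.02,[(450,262.5),(519.5,246),(543.5,337.5),(475,355.5)])]:
    c=np.array([atz('top',u,v,z)[:2] for u,v in q]); d=(c[0]-c[3])+(c[1]-c[2]); print(k,c.mean(0),np.degrees(np.arctan2(d[1],d[0])),np.linalg.norm(c[0]-c[1]),np.linalg.norm(c[0]-c[3]))
# scale plate circle
g=cv2.cvtColor(cv2.imread('pics/top0.png'),cv2.COLOR_BGR2GRAY)
ci=cv2.HoughCircles(cv2.GaussianBlur(g,(3,3),0),cv2.HOUGH_GRADIENT,1,20,param1=80,param2=12,minRadius=28,maxRadius=38)
for x,y,r in ci[0][:20]:
    if 450<x<550 and 240<y<350: print('plate',x,y,r,atz('top',x,y,.03))
print('side tray corners', [two(a,b) for a,b in []])
```

```text
cap [0.4843 0.0686 0.1412] 0.00019234046945951235
nut [ 0.4882 -0.0078  0.1519] 0.00012310351038763063
cup [0.5626 0.0353 0.0857] 0.0019752631189732897
rackL [0.4408 0.1094 0.0181] 0.0009058161299727245
rackFR [ 0.4478 -0.0525  0.0118] 0.0008740774689262457
rackBR [ 0.6069 -0.0456  0.015 ] 0.002546578677495015
rack [0.5236 0.0322] yaw 2.28938711694894 0.16229508000610787 0.15793813195870063
cup top [0.5631 0.0348 0.088 ] hole [0.5608 0.1015 0.087 ] cap [0.4842 0.0686 0.138 ] nut [ 0.4882 -0.0078  0.153 ]
tray [0.472  0.2756] 8.593833808921678 0.13585287488008344 0.21676194143419342
scale [ 0.4453 -0.2853] 12.79343152557032 0.14329348507858056 0.18709885695742848
plate 495.5 289.5 33.0 [ 0.466  -0.2799  0.03  ]
side tray corners []
```

>>> servo_tool(series=[[0.2,-0.5,0,0,0,-0.17,0.3],[0.4,-1,0,0,0,-0.34,0.3],[0.4,-1,0,0,0,-0.34,0.3],[0.4,-1,0,0,0,-0.34,0.3],[0.4,-1,0,0,0,-0.34,0.3],[0.4,-1,0,0,0,-0.34,0.3],[0.4,-1,0,0,0,-0.34,0.3],[0.4,-1,0,0,0,-0.34,0.3]], newtons=40)

```text
time: 3.1
tool_pos: [0.359, 0.4551, 0.2315]
tcp_rot: [-2.174, -2.268, -0.0]
wrist_force: [0.4, 0.7, -0.5]
width: 0.702
grip_force: 0.0
```

>>> servo_tool(series=[[0.1,-0.25,0,0,0,0,0.3],[0.2,-0.5,0,0,0,0,0.3],[0.3,-0.75,0,0,0,0,0.3],[0.4,-1,0,0,0,0,0.3]])

```text
time: 3.5
tool_pos: [0.4192, 0.304, 0.2314]
tcp_rot: [2.167, 2.274, 0.0]
wrist_force: [-0.2, 0.0, 0.1]
width: 0.696
grip_force: 0.0
```

>>> servo_tool(series=[[0.1,-0.25,0,0,0,0,0.3],[0.2,-0.5,0,0,0,0,0.3],[0.3,-0.75,0,0,0,0,0.3],[0.4,-1,0,0,0,0,0.3]])

```text
time: 3.9
tool_pos: [0.4794, 0.1538, 0.2316]
tcp_rot: [2.168, 2.273, 0.001]
wrist_force: [0.5, -0.2, 0.1]
width: 0.697
grip_force: 0.0
```

>>> servo_tool(series=[[0.02,-0.29,0,0,0,0,0.3],[0.035,-0.575,0,0,0,0,0.3],[0.035,-0.575,0,0,0,0,0.3],[0.035,-0.575,0,0,0,0,0.3]])

```text
time: 4.3
tool_pos: [0.4843, 0.0683, 0.2314]
tcp_rot: [-2.173, -2.269, -0.001]
wrist_force: [1.3, 0.4, 1.0]
width: 0.701
grip_force: 0.0
```

>>> servo_tool(series=[[0,0,-0.2,0,0,0,0.3],[0,0,-0.4,0,0,0,0.3],[0,0,-0.6,0,0,0,0.3],[0,0,-0.75,0,0,0,0.3],[0,0,-0.87,0,0,0,0.3],[0,0,-0.87,0,0,0,0.3],[0,0,-0.87,0,0,0,0.8],[0,0,-0.87,0,0,0,0.8],[0,0,-0.87,0,0,0,0.8],[0,0,-0.87,0,0,0,0.8],[0,0,-0.87,0,0,0,0.8],[0,0,-0.87,0,0,0,0.8]], newtons=40)

```text
time: 5.5
tool_pos: [0.4852, 0.0692, 0.1021]
tcp_rot: [2.172, 2.268, 0.003]
wrist_force: [-0.6, 1.3, 5.8]
width: 0.371
grip_force: 40.6
```

>>> servo_tool(series=[[0,0,0.05,0,0,0,0.8],[0,0,0.15,0,0,0,0.8],[0,0,0.3,0,0,0,0.8],[0,0,0.5,0,0,0,0.8],[0,0,0.65,0,0,0,0.8],[0,0,0.7,0,0,0,0.8],[0,0,0.7,0,0,0,0.8]])

```text
time: 6.2
tool_pos: [0.4847, 0.0688, 0.2066]
tcp_rot: [2.171, 2.268, 0.002]
wrist_force: [0.8, 0.2, -3.1]
width: 0.378
grip_force: 40.2
```

>>> servo_tool(series=[[0.02,0.1,0,0,0,0,0.8],[0.04,0.25,0,0,0,0,0.8],[0.07,0.4,0,0,0,0,0.8],[0.1,0.55,0,0,0,0,0.8],[0.125,0.72,0,0,0,0,0.8]])

```text
time: 6.7
tool_pos: [0.5017, 0.178, 0.2033]
tcp_rot: [-2.171, -2.268, 0.005]
wrist_force: [0.3, 0.4, -2.6]
width: 0.378
grip_force: 40.2
```

>>> servo_tool(series=[[0.03,0.2,0,0,0,0,0.8],[0.06,0.38,0,0,0,0,0.8],[0.09,0.55,0,0,0,0,0.8],[0.11,0.66,0,0,0,0,0.8],[0.12,0.71,0,0,0,0,0.8],[0.12,0.71,0,0,0,0,0.8],[0.12,0.71,0,0,0,0,0.8]])

```text
time: 7.4
tool_pos: [0.5205, 0.2827, 0.2051]
tcp_rot: [-2.172, -2.27, 0.003]
wrist_force: [-0.0, -0.0, -2.6]
width: 0.375
grip_force: 40.1
```

>>> servo_tool(series=[[0,0,-0.1,0,0,0,0.8],[0,0,-0.25,0,0,0,0.8],[0,0,-0.4,0,0,0,0.8],[0,0,-0.53,0,0,0,0.8],[0,0,-0.62,0,0,0,0.8],[0,0,-0.67,0,0,0,0.8],[0,0,-0.68,0,0,0,0.8],[0,0,-0.685,0,0,0,0.8],[0,0,-0.69,0,0,0,0.8],[0,0,-0.695,0,0,0,0.8],[0,0,-0.695,0,0,0,0.8]])

```text
time: 8.5
tool_pos: [0.5214, 0.2837, 0.1022]
tcp_rot: [2.172, 2.269, 0.002]
wrist_force: [-0.0, -0.2, -2.1]
width: 0.376
grip_force: 40.2
```

>>> servo_tool(series=[[0,0,-0.005,0,0,0,0.8],[0,0,-0.01,0,0,0,0.8],[0,0,-0.015,0,0,0,0.8],[0,0,-0.015,0,0,0,0.8]])

```text
time: 8.9
tool_pos: [0.5211, 0.2837, 0.1001]
tcp_rot: [-2.172, -2.27, -0.001]
wrist_force: [-1.7, -0.4, 3.9]
width: 0.374
grip_force: 40.7
```

>>> servo_tool(series=[[0,0,0,0,0,0,0.5],[0,0,0,0,0,0,0.25],[0,0,0,0,0,0,0.25],[0,0,0,0,0,0,0.25],[0,0,0.15,0,0,0,0.25],[0,0,0.4,0,0,0,0.25],[0,0,0.65,0,0,0,0.25],[0,0,0.8,0,0,0,0.25],[0,0,0.8,0,0,0,0.25]])

```text
time: 9.8
tool_pos: [0.5237, 0.2848, 0.2243]
tcp_rot: [2.17, 2.267, 0.013]
wrist_force: [0.1, 0.4, 0.7]
width: 0.748
grip_force: 0.0
```

>>> servo_tool(series=[[-0.03,-0.25,0,0,0,0,0.25],[-0.06,-0.5,0,0,0,0,0.25],[-0.09,-0.75,0,0,0,0,0.25],[-0.11,-1,0,0,0,0,0.25]])

```text
time: 10.2
tool_pos: [0.5031, 0.1321, 0.2176]
tcp_rot: [-2.171, -2.27, 0.003]
wrist_force: [-0.2, 0.4, 0.2]
width: 0.748
grip_force: 0.0
```

>>> servo_tool(series=[[-0.03,-0.25,0,0,0,0,0.25],[-0.06,-0.5,0,0,0,0,0.25],[-0.09,-0.75,0,0,0,0,0.25],[-0.11,-0.93,0,0,0,0,0.25],[-0.11,-0.94,0,0,0,0,0.25],[-0.11,-0.94,0,0,0,0,0.25]])

```text
time: 10.8
tool_pos: [0.4873, -0.0079, 0.2181]
tcp_rot: [-2.173, -2.266, 0.001]
wrist_force: [-0.2, 0.7, -0.4]
width: 0.752
grip_force: 0.0
```

Run:
```python
from h import *
im=bot.read_camera('top'); s=bot.read_camera('side')
o=np.hstack([cv2.resize(im[220:360,160:390],(575,350)),cv2.resize(s[150:340,190:340],(225,285)) if 0 else np.zeros((350,1,3),np.uint8)])
cv2.imwrite('pics/a1.png',np.hstack([im[200:360,150:400],s[150:310,160:400]])[:,:,::-1].repeat(1,0)); print(bot.read_state()['tool_pos'])
```

```text
[ 0.4876964  -0.00684073  0.21853675]
```

View pics/a1.png

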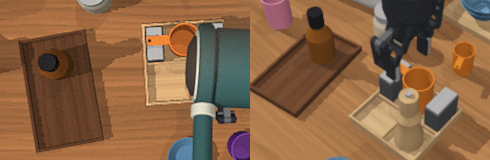

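The bottle stands upright on the tray and the gripper is above the mill. Next I grip the mill.

>>> servo_tool(series=[[0,0,-0.2,0,0,0,0.25],[0,0,-0.4,0,0,0,0.25],[0,0,-0.6,0,0,0,0.25],[0,0,-0.7,0,0,0,0.25],[0,0,-0.755,0,0,0,0.25],[0,0,-0.755,0,0,0,0.25],[0,0,-0.755,0,0,0,0.8],[0,0,-0.755,0,0,0,0.8],[0,0,-0.755,0,0,0,0.8],[0,0,-0.755,0,0,0,0.8],[0,0,-0.755,0,0,0,0.8],[0,0,-0.755,0,0,0,0.8]], newtons=40)

```text
time: 12.1
tool_pos: [0.4888, -0.0076, 0.1074]
tcp_rot: [2.172, 2.268, 0.002]
wrist_force: [-1.7, 1.1, 5.7]
width: 0.409
grip_force: 39.9
```

>>> servo_tool(series=[[0,0,0.05,0,0,0,0.8],[0,0,0.15,0,0,0,0.8],[0,0,0.3,0,0,0,0.8],[0,0,0.5,0,0,0,0.8],[0,0,0.65,0,0,0,0.8],[0,0,0.7,0,0,0,0.8],[0,0,0.7,0,0,0,0.8]])

```text
time: 12.8
tool_pos: [0.4887, -0.0077, 0.2122]
tcp_rot: [2.171, 2.268, 0.003]
wrist_force: [0.6, -0.6, -2.4]
width: 0.416
grip_force: 40.2
```

>>> servo_tool(series=[[-0.03,0.1,0,0,0,0,0.8],[-0.07,0.28,0,0,0,0,0.8],[-0.11,0.46,0,0,0,0,0.8],[-0.15,0.64,0,0,0,0,0.8],[-0.19,0.8,0,0,0,0,0.8],[-0.22,0.92,0,0,0,0,0.8]])

```text
time: 13.4
tool_pos: [0.4531, 0.1314, 0.2087]
tcp_rot: [-2.17, -2.269, 0.005]
wrist_force: [0.4, -0.9, -2.3]
width: 0.407
grip_force: 40.2
```

>>> servo_tool(series=[[-0.05,0.18,0,0,0,0,0.8],[-0.09,0.36,0,0,0,0,0.8],[-0.13,0.54,0,0,0,0,0.8],[-0.17,0.72,0,0,0,0,0.8],[-0.2,0.86,0,0,0,0,0.8],[-0.22,0.92,0,0,0,0,0.8],[-0.22,0.92,0,0,0,0,0.8],[-0.22,0.92,0,0,0,0,0.8]])

```text
time: 14.2
tool_pos: [0.4215, 0.2676, 0.21]
tcp_rot: [2.172, 2.27, -0.003]
wrist_force: [0.6, 0.1, -1.2]
width: 0.415
grip_force: 40.2
```

>>> servo_tool(series=[[0,0,-0.1,0,0,0,0.8],[0,0,-0.25,0,0,0,0.8],[0,0,-0.4,0,0,0,0.8],[0,0,-0.53,0,0,0,0.8],[0,0,-0.62,0,0,0,0.8],[0,0,-0.67,0,0,0,0.8],[0,0,-0.68,0,0,0,0.8],[0,0,-0.685,0,0,0,0.8],[0,0,-0.69,0,0,0,0.8],[0,0,-0.695,0,0,0,0.8],[0,0,-0.7,0,0,0,0.8],[0,0,-0.7,0,0,0,0.8]])

```text
time: 15.4
tool_pos: [0.4221, 0.2686, 0.1063]
tcp_rot: [2.172, 2.27, 0.001]
wrist_force: [-0.5, 0.5, -1.3]
width: 0.412
grip_force: 40.2
```

>>> servo_tool(series=[[0,0,-0.004,0,0,0,0.8],[0,0,-0.008,0,0,0,0.8],[0,0,-0.012,0,0,0,0.8],[0,0,-0.012,0,0,0,0.8]])

```text
time: 15.8
tool_pos: [0.4222, 0.2688, 0.1055]
tcp_rot: [-2.172, -2.269, -0.001]
wrist_force: [-3.2, -1.3, 5.7]
width: 0.407
grip_force: 41.0
```

>>> servo_tool(series=[[0,0,0,0,0,0,0.5],[0,0,0,0,0,0,0.25],[0,0,0,0,0,0,0.25],[0,0,0,0,0,0,0.25],[0,0,0.15,0,0,0,0.25],[0,0,0.4,0,0,0,0.1],[0,0,0.65,0,0,0,0],[0,0,0.8,0,0,0,0],[0,0,0.8,0,0,0,0]])

```text
time: 16.7
tool_pos: [0.4245, 0.2699, 0.2288]
tcp_rot: [2.171, 2.268, 0.013]
wrist_force: [0.7, -0.7, -0.8]
width: 0.999
grip_force: 0.0
```

>>> servo_tool(series=[[0,-0.25,0,0,0,0,0],[0,-0.5,0,0,0,0,0],[0.05,-0.75,0,0,0,0,0],[0.1,-0.8,0,0,0,0,0]])

```text
time: 17.1
tool_pos: [0.4359, 0.1455, 0.2226]
tcp_rot: [-2.175, -2.267, 0.005]
wrist_force: [1.3, 1.1, -0.9]
width: 0.994
grip_force: 0.0
```

Run:
```python
from h import *
im=bot.read_camera('top'); s=bot.read_camera('side')
cv2.imwrite('pics/b1.png',np.hstack([cv2.resize(im[200:360,150:400],(500,320)),cv2.resize(s[140:300,200:340],(280,320))])[:,:,::-1]); st=bot.read_state();print(st['tool_pos'],st['width'])
```

```text
[0.4371129  0.14736005 0.22311493] 0.9991501845847747
```

View pics/b1.png

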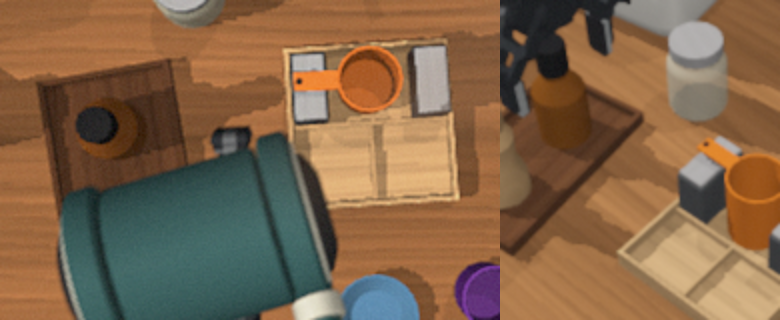

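The tray holds the bottle and the mill. The cup in the rear bay is now clear, with its rim centre at top (335.5,239.5), in agreement with the first measurement.

>>> servo_tool(series=[[0.2,-0.2,0,0,0,0,0],[0.4,-0.4,0,0,0,0,0],[0.6,-0.6,0,0,0,0,0],[0.8,-0.7,0,0,0,0,0],[0.84,-0.75,0,0,0,0,0],[0.84,-0.75,0,0,0,0,0],[0.84,-0.75,0,0,0,0,0]], newtons=20)

```text
time: 17.9
tool_pos: [0.562, 0.0371, 0.2233]
tcp_rot: [-2.17, -2.269, 0.002]
wrist_force: [0.1, 1.3, -0.9]
width: 1.0
grip_force: 0.0
```

>>> servo_tool(series=[[0,0,-0.2,0,0,0,0],[0,0,-0.4,0,0,0,0],[0,0,-0.55,0,0,0,0],[0,0,-0.65,0,0,0,0],[0,0,-0.7,0,0,0,0],[0,0,-0.7,0,0,0,0]])

```text
time: 18.5
tool_pos: [0.562, 0.0366, 0.1186]
tcp_rot: [-2.17, -2.27, 0.002]
wrist_force: [-0.0, -0.5, 0.1]
width: 0.999
grip_force: 0.0
```

>>> servo_tool(series=[[0.005,-0.012,-0.1,0,0,0,0],[0.005,-0.012,-0.2,0,0,0,0],[0.005,-0.012,-0.3,0,0,0,0],[0.005,-0.012,-0.4,0,0,0,0],[0.005,-0.012,-0.48,0,0,0,0],[0.005,-0.012,-0.51,0,0,0,0],[0.005,-0.012,-0.51,0,0,0,0]])

```text
time: 19.2
tool_pos: [0.5628, 0.0341, 0.0414]
tcp_rot: [-2.171, -2.268, 0.003]
wrist_force: [-0.1, 0.0, -0.6]
width: 0.996
grip_force: 0.0
```

>>> servo_tool(series=[[0,0,0,0,0,0,0.1],[0,0,0,0,0,0,0.2],[0,0,0,0,0,0,0.3],[0,0,0,0,0,0,0.5],[0,0,0,0,0,0,0.5],[0,0,0,0,0,0,0.5]], newtons=20)

```text
time: 19.8
tool_pos: [0.5643, 0.0341, 0.0436]
tcp_rot: [2.172, 2.269, 0.001]
wrist_force: [-1.8, -0.5, 6.5]
width: 0.698
grip_force: 21.3
```

>>> servo_tool(series=[[0,0,0.03,0,0,0,0.5],[0,0,0.1,0,0,0,0.5],[0,0,0.22,0,0,0,0.5],[0,0,0.37,0,0,0,0.5],[0,0,0.52,0,0,0,0.5],[0,0,0.65,0,0,0,0.5],[0,0,0.72,0,0,0,0.5],[0,0,0.75,0,0,0,0.5],[0,0,0.75,0,0,0,0.5]])

```text
time: 20.7
tool_pos: [0.5638, 0.0341, 0.1556]
tcp_rot: [2.172, 2.269, 0.001]
wrist_force: [0.1, -0.5, -1.2]
width: 0.696
grip_force: 22.0
```

>>> servo_tool(series=[[-0.02,-0.08,0,0,0,0,0.5],[-0.06,-0.2,0,0,0,0,0.5],[-0.1,-0.35,0,0,0,0,0.5],[-0.15,-0.5,0,0,0,0,0.5],[-0.2,-0.65,0,0,0,0,0.5],[-0.25,-0.8,0,0,0,0,0.5],[-0.3,-0.95,0,0,0,0,0.5]])

```text
time: 21.4
tool_pos: [0.5169, -0.1097, 0.1536]
tcp_rot: [-2.171, -2.268, 0.003]
wrist_force: [0.1, 0.5, -1.0]
width: 0.699
grip_force: 22.0
```

>>> servo_tool(series=[[-0.05,-0.15,0,0,0,0,0.5],[-0.1,-0.3,0,0,0,0,0.5],[-0.15,-0.45,0,0,0,0,0.5],[-0.2,-0.6,0,0,0,0,0.5],[-0.25,-0.75,0,0,0,0,0.5],[-0.3,-0.9,0,0,0,0,0.5],[-0.32,-0.97,0,0,0,0,0.5],[-0.33,-1,0,0,0,0,0.5],[-0.33,-1,0,0,0,0,0.5]])

```text
time: 22.3
tool_pos: [0.4687, -0.2584, 0.1546]
tcp_rot: [-2.173, -2.268, 0.0]
wrist_force: [-0.0, 0.3, -1.1]
width: 0.702
grip_force: 22.0
```

Run:
```python
from h import *
im=bot.read_camera('top'); s=bot.read_camera('side')
cv2.imwrite('pics/c1.png',np.hstack([cv2.resize(im[220:380,420:580],(390,390)),cv2.resize(s[260:470,300:510],(390,390))])[:,:,::-1]); st=bot.read_state();print(st['tool_pos'],st['width'])
print([proj(n,[.4655,-.280,.03]) for n in('top','side')])
```

```text
[ 0.46915596 -0.25768629  0.15487352] 0.7025106945730597
[array([495.57384844, 289.77067229]), array([431.68285394, 386.60399674])]
```

View pics/c1.png

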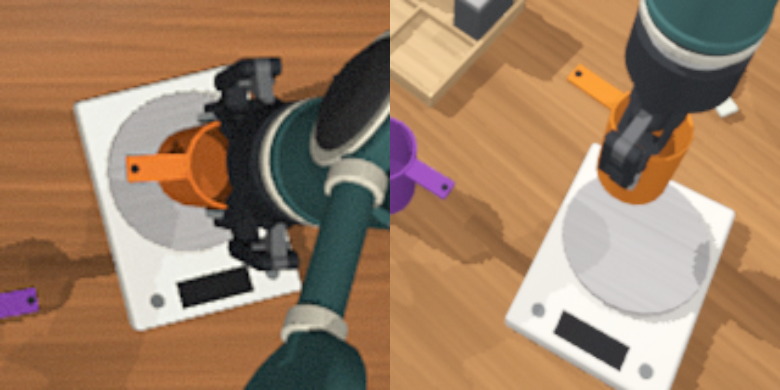

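The cup is held upright above the scale. The plate is centred at about top crop (186,170), and in the side crop it spans columns 561–722. I'll refine the plate centre once.

Run:
```python
from h import *
from scipy.optimize import least_squares
a=np.linspace(0,2*np.pi,72)
c=np.array([.4655,-.28]);E={}
for n,f in(('top','pics/top0.png'),('side','pics/side0.png')):
    im=cv2.cvtColor(cv2.imread(f),cv2.COLOR_BGR2GRAY).astype(np.float32); im=cv2.GaussianBlur(im,(0,0),.8)
    best=[]
    for dx in np.arange(-.012,.0121,.001):
        for dy in np.arange(-.012,.0121,.001):
            def s(r):
                p=np.array([proj(n,[c[0]+dx+r*np.cos(t),c[1]+dy+r*np.sin(t),.03]) for t in a]).astype(np.float32)
                return cv2.remap(im,p[:,:1],p[:,1:],cv2.INTER_LINEAR)[:,0]
            best.append((np.median(np.abs(s(.067)-s(.060))),dx,dy))
    best.sort(reverse=True); print(n,[(round(float(b[0]),1),*np.round(c+b[1:],4)) for b in best[:6]])
```

```text
Traceback (most recent call last):
  File "h.py", line 11, in proj
    K,R,t,_=cam(n); p=K@(R@np.array(X)+t); return p[:2]/p[2]
            ~~~^^^
  File "h.py", line 4, in cam
    c=bot.camera_info(n); f=240/np.tan(np.radians(c['vertical_fov'])/2)
ValueError: time passes only in moves, steps and waits
```

```bash
sed -i 's/^def cam/from functools import lru_cache\n@lru_cache(None)\ndef cam/' h.py
python3 - <<'E'
from h import *
a=np.linspace(0,2*np.pi,72); c=np.array([.4655,-.28])
for n in('top','side'):
    im=cv2.GaussianBlur(cv2.cvtColor(cv2.imread(f'pics/{n}0.png'),cv2.COLOR_BGR2GRAY).astype(np.float32),(0,0),.8)
    best=[]
    for dx in np.arange(-.012,.0121,.001):
        for dy in np.arange(-.012,.0121,.001):
            def s(r):
                p=np.array([proj(n,[c[0]+dx+r*np.cos(t),c[1]+dy+r*np.sin(t),.03]) for t in a]).astype(np.float32)
                return cv2.remap(im,p[:,:1],p[:,1:],cv2.INTER_LINEAR)[:,0]
            best.append((np.median(np.abs(s(.067)-s(.060))),dx,dy))
    best.sort(reverse=True); print(n,[(round(float(b[0]),1),*np.round(c+b[1:],4).tolist()) for b in best[:6]])
E
```

```text
top [(48.5, 0.4675, -0.286), (48.2, 0.4645, -0.279), (47.3, 0.4635, -0.281), (47.3, 0.4645, -0.28), (47.3, 0.4665, -0.286), (46.9, 0.4645, -0.278)]
side [(29.4, 0.4615, -0.282), (29.2, 0.4615, -0.281), (28.5, 0.4615, -0.28), (27.8, 0.4615, -0.279), (27.4, 0.4615, -0.283), (27.0, 0.4615, -0.278)]
```

>>> servo_tool(series=[[-0.02,-0.08,0,0,0,0,0.5],[-0.037,-0.15,0,0,0,0,0.5],[-0.037,-0.162,0,0,0,0,0.5],[-0.037,-0.162,-0.1,0,0,0,0.5],[-0.037,-0.162,-0.2,0,0,0,0.5],[-0.037,-0.162,-0.3,0,0,0,0.5],[-0.037,-0.162,-0.4,0,0,0,0.5],[-0.037,-0.162,-0.48,0,0,0,0.5],[-0.037,-0.162,-0.54,0,0,0,0.5],[-0.037,-0.162,-0.57,0,0,0,0.5],[-0.037,-0.162,-0.58,0,0,0,0.5],[-0.037,-0.162,-0.58,0,0,0,0.5]])

```text
time: 23.6
tool_pos: [0.4639, -0.2828, 0.0684]
tcp_rot: [2.172, 2.269, 0.0]
wrist_force: [-0.2, 0.4, -1.0]
width: 0.699
grip_force: 22.0
```

>>> servo_tool(series=[[0,0,-0.003,0,0,0,0.5],[0,0,-0.006,0,0,0,0.5],[0,0,-0.006,0,0,0,0.5]])

```text
time: 23.9
tool_pos: [0.4639, -0.2829, 0.0678]
tcp_rot: [2.172, 2.269, 0.0]
wrist_force: [0.1, 0.4, -0.3]
width: 0.704
grip_force: 22.0
```

>>> servo_tool(series=[[0,0,-0.003,0,0,0,0.5],[0,0,-0.006,0,0,0,0.5],[0,0,-0.006,0,0,0,0.5]])

```text
time: 24.2
tool_pos: [0.4636, -0.2826, 0.0664]
tcp_rot: [-2.172, -2.27, -0.0]
wrist_force: [0.0, -0.9, -0.7]
width: 0.698
grip_force: 22.0
```

>>> servo_tool(series=[[0,0,-0.003,0,0,0,0.5],[0,0,-0.006,0,0,0,0.5],[0,0,-0.008,0,0,0,0.5],[0,0,-0.008,0,0,0,0.5]])

```text
time: 24.6
tool_pos: [0.4637, -0.2828, 0.0657]
tcp_rot: [2.172, 2.27, -0.0]
wrist_force: [-3.3, 0.2, 3.9]
width: 0.703
grip_force: 22.3
```

>>> servo_tool(series=[[0,0,0,0,0,0,0.25],[0,0,0,0,0,0,0.15],[0,0,0,0,0,0,0],[0,0,0,0,0,0,0],[0,0,0,0,0,0,0],[0,0,0.1,0,0,0,0],[0,0,0.25,0,0,0,0],[0,0,0.45,0,0,0,0],[0,0,0.7,0,0,0,0],[0,0,0.95,0,0,0,0],[0,0,1,0,0,0,0]])

```text
time: 25.7
tool_pos: [0.4665, -0.2846, 0.2224]
tcp_rot: [2.165, 2.262, 0.003]
wrist_force: [0.1, -0.2, 0.3]
width: 0.998
grip_force: 0.0
```

>>> servo_tool(series=[[0,0.25,0,0,0,0,0.25],[0,0.5,0,0,0,0,0.25],[0,0.75,0,0,0,0,0.25],[0,1,0,0,0,0,0.25]])

```text
time: 26.1
tool_pos: [0.4632, -0.1313, 0.2155]
tcp_rot: [2.173, 2.269, 0.0]
wrist_force: [0.6, -0.6, 0.6]
width: 0.751
grip_force: 0.0
```

>>> servo_tool(series=[[0,0.25,0,0,0,0,0.25],[0,0.5,0,0,0,0,0.25],[0,0.75,0,0,0,0,0.25],[0,1,0,0,0,0,0.25]])

```text
time: 26.5
tool_pos: [0.4632, 0.0188, 0.2156]
tcp_rot: [2.172, 2.269, 0.0]
wrist_force: [0.8, 1.0, 0.6]
width: 0.751
grip_force: 0.0
```

Run:
```python
from h import *
im=bot.read_camera('top'); s=bot.read_camera('side')
cv2.imwrite('pics/d0.png',im[:,:,::-1]);cv2.imwrite('pics/d0s.png',s[:,:,::-1])
A=cv2.resize(im[220:360,150:390],(480,280)); B=cv2.resize(im[230:370,440:560],(240,280)); C=cv2.resize(s[150:290,150:320],(340,280)); D=cv2.resize(s[300:480,350:530],(280,280))
o=np.zeros((560,720,3),np.uint8); o[:280,:480]=A;o[:280,480:720]=B;o[280:,:340]=C;o[280:,340:620]=D
cv2.imwrite('pics/d1.png',o[:,:,::-1]); st=bot.read_state();print(st['tool_pos'],st['width'])
```

```text
[0.46310831 0.02097595 0.21551128] 0.7498283436578227
```

View pics/d1.png

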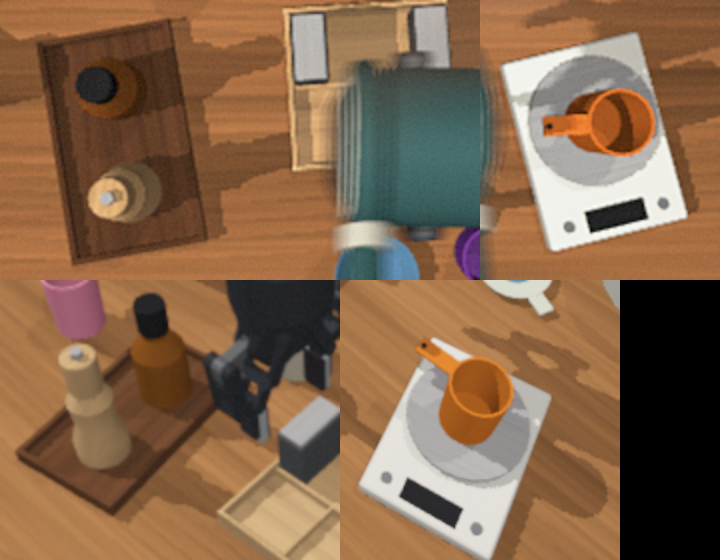

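The cup is upright on the scale plate, with its rim at top (510,291.5). The mill nut is at (204.5,319) and the bottle cap at (198.5,262.5), both upright on the tray.

Run:
```python
from h import *
np.set_printoptions(precision=4,suppress=True)
print('cup',*two((510,291.5),(441.9,368.1)),atz('top',510,291.5,.11))
print('mill',*two((204.5,319),(188.5,186.5)),'bottle',*two((198.5,262.5),(224,162)))
```

```text
cup [ 0.463  -0.2813  0.1092] 0.0025335719355734907 [ 0.4622 -0.28    0.11  ]
mill [0.4216 0.2662 0.1487] 0.0011986121303440031 bottle [0.5191 0.2798 0.1368] 0.0029486154073659443
```

>>> servo_tool(series=[[-0.04,0.25,0,0,0,0,0.25],[-0.08,0.5,0,0,0,0,0.25],[-0.12,0.75,0,0,0,0,0.25],[-0.14,0.83,0,0,0,0,0.25]], newtons=40)

```text
time: 27.0
tool_pos: [0.4421, 0.1437, 0.2155]
tcp_rot: [-2.17, -2.272, -0.001]
wrist_force: [0.1, -0.1, 0.1]
width: 0.75
grip_force: 0.0
```

>>> servo_tool(series=[[-0.04,0.25,0,0,0,0,0.25],[-0.08,0.5,0,0,0,0,0.25],[-0.12,0.75,0,0,0,0,0.25],[-0.13,0.82,0,0,0,0,0.25],[-0.13,0.82,0,0,0,0,0.25],[-0.13,0.82,0,0,0,0,0.25]])

```text
time: 27.6
tool_pos: [0.4234, 0.2636, 0.2151]
tcp_rot: [2.172, 2.269, -0.002]
wrist_force: [0.3, -0.4, 0.7]
width: 0.747
grip_force: 0.0
```

>>> servo_tool(series=[[-0.007,0.03,-0.2,0,0,0,0.25],[-0.007,0.03,-0.4,0,0,0,0.25],[-0.007,0.03,-0.57,0,0,0,0.25],[-0.007,0.03,-0.68,0,0,0,0.25],[-0.007,0.03,-0.73,0,0,0,0.25],[-0.007,0.03,-0.73,0,0,0,0.25]])

```text
time: 28.2
tool_pos: [0.4217, 0.2676, 0.1047]
tcp_rot: [-2.174, -2.268, 0.004]
wrist_force: [0.4, 0.0, 0.2]
width: 0.749
grip_force: 0.0
```

>>> servo_tool(series=[[0,0,0,0,0,0,0.5],[0,0,0,0,0,0,0.8],[0,0,0,0,0,0,0.8],[0,0,0,0,0,0,0.8],[0,0,0,0,0,0,0.8],[0,0,0,0,0,0,0.8]], newtons=40)

```text
time: 28.8
tool_pos: [0.4229, 0.2698, 0.1072]
tcp_rot: [2.171, 2.27, 0.003]
wrist_force: [-1.6, -1.0, 5.7]
width: 0.41
grip_force: 39.9
```

>>> servo_tool(series=[[0,0,0.05,0,0,0,0.8],[0,0,0.15,0,0,0,0.8],[0,0,0.3,0,0,0,0.8],[0,0,0.5,0,0,0,0.8],[0,0,0.65,0,0,0,0.8],[0,0,0.7,0,0,0,0.8],[0,0,0.7,0,0,0,0.8]])

```text
time: 29.5
tool_pos: [0.4227, 0.2698, 0.2119]
tcp_rot: [2.171, 2.269, 0.004]
wrist_force: [0.7, 0.1, -2.0]
width: 0.415
grip_force: 40.2
```

>>> servo_tool(series=[[0.03,-0.1,0,0,0,0,0.8],[0.07,-0.28,0,0,0,0,0.8],[0.11,-0.46,0,0,0,0,0.8],[0.15,-0.64,0,0,0,0,0.8],[0.19,-0.8,0,0,0,0,0.8],[0.22,-0.92,0,0,0,0,0.8]])

```text
time: 30.1
tool_pos: [0.4539, 0.1296, 0.2084]
tcp_rot: [-2.172, -2.268, 0.005]
wrist_force: [-0.0, 0.0, -1.7]
width: 0.409
grip_force: 40.2
```

>>> servo_tool(series=[[0.05,-0.18,0,0,0,0,0.8],[0.09,-0.36,0,0,0,0,0.8],[0.13,-0.54,0,0,0,0,0.8],[0.17,-0.72,0,0,0,0,0.8],[0.2,-0.86,0,0,0,0,0.8],[0.22,-0.92,0,0,0,0,0.8],[0.22,-0.923,0,0,0,0,0.8],[0.22,-0.923,0,0,0,0,0.8],[0.22,-0.923,0,0,0,0,0.8]])

```text
time: 31.0
tool_pos: [0.4877, -0.0062, 0.2103]
tcp_rot: [-2.17, -2.27, 0.0]
wrist_force: [0.5, -0.4, -2.9]
width: 0.412
grip_force: 40.2
```

>>> servo_tool(series=[[0.005,-0.005,-0.1,0,0,0,0.8],[0.005,-0.005,-0.25,0,0,0,0.8],[0.005,-0.005,-0.4,0,0,0,0.8],[0.005,-0.005,-0.52,0,0,0,0.8],[0.005,-0.005,-0.6,0,0,0,0.8],[0.005,-0.005,-0.64,0,0,0,0.8],[0.005,-0.005,-0.655,0,0,0,0.8],[0.005,-0.005,-0.66,0,0,0,0.8],[0.005,-0.005,-0.665,0,0,0,0.8],[0.005,-0.005,-0.67,0,0,0,0.8],[0.005,-0.005,-0.67,0,0,0,0.8]])

```text
time: 32.1
tool_pos: [0.4892, -0.0079, 0.1107]
tcp_rot: [2.172, 2.269, 0.001]
wrist_force: [-0.6, 0.4, -2.2]
width: 0.413
grip_force: 40.3
```

>>> servo_tool(series=[[0,0,-0.003,0,0,0,0.8],[0,0,-0.006,0,0,0,0.8],[0,0,-0.006,0,0,0,0.8]])

```text
time: 32.4
tool_pos: [0.4888, -0.0079, 0.1093]
tcp_rot: [-2.172, -2.27, 0.0]
wrist_force: [0.2, -0.7, -2.1]
width: 0.41
grip_force: 40.3
```

>>> servo_tool(series=[[0,0,-0.004,0,0,0,0.8],[0,0,-0.008,0,0,0,0.8],[0,0,-0.011,0,0,0,0.8],[0,0,-0.011,0,0,0,0.8]])

```text
time: 32.8
tool_pos: [0.489, -0.008, 0.1092]
tcp_rot: [2.172, 2.27, -0.0]
wrist_force: [-3.6, -0.9, 9.3]
width: 0.41
grip_force: 41.6
```

>>> servo_tool(series=[[0,0,0,0,0,0,0.5],[0,0,0,0,0,0,0.25],[0,0,0,0,0,0,0.25],[0,0,0,0,0,0,0.25],[0,0,0.15,0,0,0,0.25],[0,0,0.4,0,0,0,0.25],[0,0,0.65,0,0,0,0.25],[0,0,0.8,0,0,0,0.25],[0,0,0.8,0,0,0,0.25]])

```text
time: 33.7
tool_pos: [0.4918, -0.008, 0.2321]
tcp_rot: [2.168, 2.265, 0.008]
wrist_force: [0.7, -0.3, 0.7]
width: 0.749
grip_force: 0.0
```

>>> servo_tool(series=[[0.03,0.25,0,0,0,0,0.25],[0.06,0.5,0,0,0,0,0.25],[0.09,0.75,0,0,0,0,0.25],[0.11,1,0,0,0,0,0.25]])

```text
time: 34.1
tool_pos: [0.5047, 0.1432, 0.226]
tcp_rot: [-2.172, -2.268, 0.003]
wrist_force: [0.1, -0.3, 0.1]
width: 0.752
grip_force: 0.0
```

>>> servo_tool(series=[[0.03,0.25,0,0,0,0,0.25],[0.06,0.5,0,0,0,0,0.25],[0.09,0.75,0,0,0,0,0.25],[0.1,0.93,0,0,0,0,0.25],[0.1,0.945,0,0,0,0,0.25],[0.1,0.945,0,0,0,0,0.25],[0.1,0.945,0,0,0,0,0.25]])

```text
time: 34.8
tool_pos: [0.5198, 0.2828, 0.2266]
tcp_rot: [-2.172, -2.269, 0.003]
wrist_force: [-0.2, -0.4, -0.3]
width: 0.75
grip_force: 0.0
```

>>> servo_tool(series=[[0.006,0.005,-0.2,0,0,0,0.25],[0.006,0.005,-0.4,0,0,0,0.25],[0.006,0.005,-0.6,0,0,0,0.25],[0.006,0.005,-0.75,0,0,0,0.25],[0.006,0.005,-0.84,0,0,0,0.25],[0.006,0.005,-0.84,0,0,0,0.25]])

```text
time: 35.4
tool_pos: [0.5196, 0.2827, 0.0993]
tcp_rot: [-2.173, -2.267, 0.007]
wrist_force: [-0.0, 0.5, 0.5]
width: 0.747
grip_force: 0.0
```

>>> servo_tool(series=[[0,0,0,0,0,0,0.5],[0,0,0,0,0,0,0.8],[0,0,0,0,0,0,0.8],[0,0,0,0,0,0,0.8],[0,0,0,0,0,0,0.8],[0,0,0,0,0,0,0.8]])

```text
time: 36.0
tool_pos: [0.5224, 0.2853, 0.1035]
tcp_rot: [2.171, 2.269, 0.004]
wrist_force: [-1.0, -1.0, 6.4]
width: 0.375
grip_force: 39.9
```

>>> servo_tool(series=[[0,0,0.05,0,0,0,0.8],[0,0,0.15,0,0,0,0.8],[0,0,0.3,0,0,0,0.8],[0,0,0.5,0,0,0,0.8],[0,0,0.65,0,0,0,0.8],[0,0,0.7,0,0,0,0.8],[0,0,0.7,0,0,0,0.8]])

```text
time: 36.7
tool_pos: [0.5221, 0.2851, 0.2086]
tcp_rot: [2.171, 2.269, 0.005]
wrist_force: [0.1, 0.3, -3.0]
width: 0.374
grip_force: 40.1
```

>>> servo_tool(series=[[-0.02,-0.1,0,0,0,0,0.8],[-0.04,-0.25,0,0,0,0,0.8],[-0.07,-0.4,0,0,0,0,0.8],[-0.1,-0.55,0,0,0,0,0.8],[-0.125,-0.72,0,0,0,0,0.8]])

```text
time: 37.2
tool_pos: [0.5004, 0.1748, 0.2043]
tcp_rot: [-2.17, -2.269, 0.006]
wrist_force: [0.2, 0.1, -1.7]
width: 0.374
grip_force: 40.0
```

>>> servo_tool(series=[[-0.03,-0.2,0,0,0,0,0.8],[-0.06,-0.38,0,0,0,0,0.8],[-0.09,-0.55,0,0,0,0,0.8],[-0.11,-0.66,0,0,0,0,0.8],[-0.12,-0.713,0,0,0,0,0.8],[-0.12,-0.713,0,0,0,0,0.8],[-0.12,-0.713,0,0,0,0,0.8]])

```text
time: 37.9
tool_pos: [0.4841, 0.0699, 0.206]
tcp_rot: [-2.172, -2.268, 0.001]
wrist_force: [-0.1, 0.4, -2.5]
width: 0.374
grip_force: 40.1
```

>>> servo_tool(series=[[0.005,0,-0.1,0,0,0,0.8],[0.005,0,-0.25,0,0,0,0.8],[0.005,0,-0.4,0,0,0,0.8],[0.005,0,-0.52,0,0,0,0.8],[0.005,0,-0.6,0,0,0,0.8],[0.005,0,-0.64,0,0,0,0.8],[0.005,0,-0.655,0,0,0,0.8],[0.005,0,-0.66,0,0,0,0.8],[0.005,0,-0.665,0,0,0,0.8],[0.005,0,-0.67,0,0,0,0.8],[0.005,0,-0.67,0,0,0,0.8]])

```text
time: 39.0
tool_pos: [0.4856, 0.0697, 0.1067]
tcp_rot: [2.172, 2.269, 0.001]
wrist_force: [-0.4, 1.0, -2.1]
width: 0.373
grip_force: 40.1
```

>>> servo_tool(series=[[0,0,-0.003,0,0,0,0.8],[0,0,-0.006,0,0,0,0.8],[0,0,-0.006,0,0,0,0.8]])

```text
time: 39.3
tool_pos: [0.4855, 0.0697, 0.1057]
tcp_rot: [2.172, 2.269, 0.001]
wrist_force: [-1.0, 0.8, 0.1]
width: 0.379
grip_force: 40.4
```

>>> servo_tool(series=[[0,0,-0.003,0,0,0,0.8],[0,0,-0.006,0,0,0,0.8],[0,0,-0.006,0,0,0,0.8]])

```text
time: 39.6
tool_pos: [0.4856, 0.0697, 0.1056]
tcp_rot: [2.172, 2.269, 0.0]
wrist_force: [-3.6, -0.7, 6.6]
width: 0.378
grip_force: 41.1
```

>>> servo_tool(series=[[0,0,0,0,0,0,0.5],[0,0,0,0,0,0,0.25],[0,0,0,0,0,0,0.25],[0,0,0,0,0,0,0.25],[0,0,0.15,0,0,0,0.25],[0,0,0.4,0,0,0,0.25],[0,0,0.65,0,0,0,0.25],[0,0,0.9,0,0,0,0.25],[0,0,0.9,0,0,0,0.25]])

```text
time: 40.5
tool_pos: [0.4892, 0.0701, 0.246]
tcp_rot: [2.167, 2.264, 0.014]
wrist_force: [1.4, -0.1, -0.2]
width: 0.748
grip_force: 0.0
```

>>> servo_tool(series=[[0,0.25,0,0,0,0,0.25],[0,0.5,0,0,0,0,0.25],[0,0.75,0,0,0,0,0.25],[0,1,0,0,0,0,0.25]])

```text
time: 40.9
tool_pos: [0.4847, 0.2208, 0.2384]
tcp_rot: [-2.172, -2.269, 0.001]
wrist_force: [1.2, -0.3, 0.3]
width: 0.751
grip_force: 0.0
```

>>> servo_tool(series=[[0,0.25,0,0,0,0,0.25],[0,0.5,0,0,0,0,0.25],[0,0.75,0,0,0,0,0.25],[0,1,0,0,0,0,0.25],[0,1,0,0,0,0,0.25],[0,1,0,0,0,0,0.25]])

```text
time: 41.5
tool_pos: [0.4846, 0.3699, 0.2379]
tcp_rot: [-2.17, -2.272, 0.004]
wrist_force: [0.2, -0.5, 0.4]
width: 0.748
grip_force: 0.0
```

Run:
```python
from h import *
im=bot.read_camera('top'); s=bot.read_camera('side')
cv2.imwrite('pics/e1.png',im[:,:,::-1]); cv2.imwrite('pics/e1s.png',s[:,:,::-1])
a=im[215:309,287:381]; b=s[195:319,250:380]
cv2.imwrite('pics/e2.png',np.hstack([cv2.resize(a,(400,400),interpolation=cv2.INTER_CUBIC),cv2.copyMakeBorder(cv2.resize(b,(400,382),interpolation=cv2.INTER_CUBIC),0,18,0,0,0)])[:,:,::-1])
```

```text
(no output)
```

View pics/e2.png

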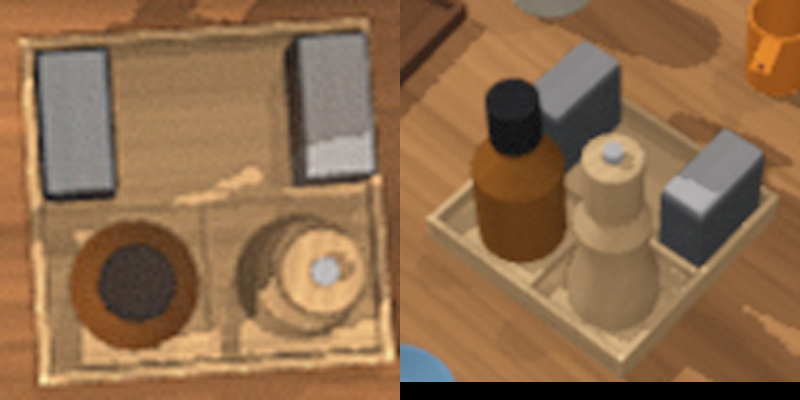

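View pics/e1s.png

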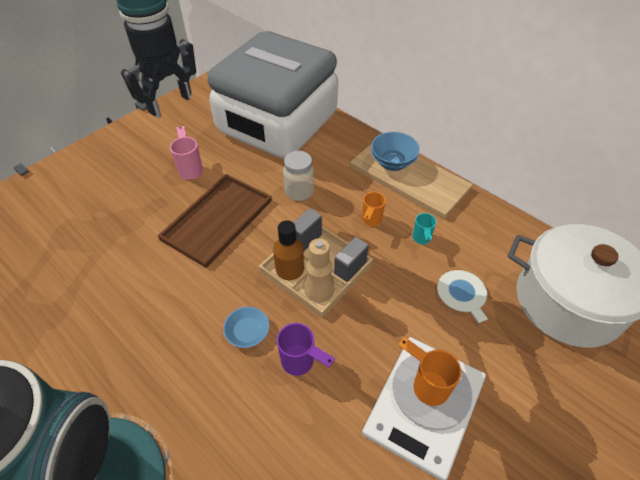

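The mill (crop 325,270) and the bottle (crop 138,283) are upright in their own front bays, within about 1–2 mm of where they started. The cup stands upright mid-plate at side (437,378), and the jar and spoon rest have not moved. The arm is clear of everything, so I'm handing the job in.

```bash
python3 -c "
from workcell import bot
print(bot.finish_job())"
```

```text
the job is handed in; nothing more can be done
None
```

The job is handed in at about 42 s: the orange cup stands upright in the middle of the scale's plate, the mill and bottle are back upright in their own front bays, and the jar and spoon rest are where they stood.

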